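# Put the probe thermometer away in its latched case

### The job

Press the orange thumb button of the blue and grey case so that its sprung lid pops right open, then lay the probe thermometer gently down, flat on the bottom, wholly inside the case along its length (either way round). Then swing the lid down and press it until it snaps shut and stays shut. Press the button and the lid no harder than they need, and leave the other things on the worktop where they are.

Things in the scene. Friction and masses are not known exactly. Their poses are not given: they have to be found in the camera images.
- case: Thermometer case, fixed on four screw feet that lift it 4 to 18 mm: grey tray 124 mm deep (its x), 250 wide (its y), 40 high, walls 4, flat blue lid, orange thumb button. Origin: centre of the tray's underside; x points from the button side to the hinge side, z up; heights below are above it. The latch housing sticks out to x = -128 mm, y +-32, 10 mm high (cheeks at x = -60 to -82: 34 mm).
- case_in (a point): Centre of the case's inner floor, 4 mm above the case's origin; the inside is 116 mm (case x) by 242 mm (case y).
- case_lid (a joint): Lid hinge, rad: 0 latched shut (level), 1.75 fully open (10 degrees past upright, leaning back). A spring always drives it open, with 1 N (open) to 4 N (nearly shut) at 100 mm from the hinge. In the last 0.1 rad its catch bar cams the latch aside: up to 10 N at 100 mm; at 0 it snaps in, from -0.003 a seal stops it stiffly. If not caught it springs open. It bears 25 N.
- lid_front (a point): Middle of the lid's front (free) edge, on its outer face, which is 50 mm above the case's origin when shut. The lid is a plate 8 mm thick, 250 mm wide, 124 mm from hinge axis to front edge.
- lid_hinge (a point): Middle of the lid's hinge axis, which runs along the case's y, at x = +62, z = 46 mm of the case; the lid's faces lie 4 mm either side of it.
- latch (a joint): Rocker of the thumb button, rad: 0 at rest, 0.165 at its stop; it springs back by itself. Axis along the case's y at x = -69, z = 25 mm of the case. Pressed on its ridge, 37 mm in front of the axis, it gives at about 2 N, frees the lid at about 4 N (0.11 rad, 4 mm down) and meets its stop 6 mm down at about 5.5 N. It bears 15 N.
- latch_pad (a point): Point to press straight down: top of the round ridge (36 mm along case y, 12 mm thick) on the orange button, at x = -106, y = 0, z = 36 mm of the case at rest; the pad round it is 3 mm lower, 44 mm wide, x = -78 to -123. Behind it the button's hook stands up to z = 63 mm at x = -66 to -78; pressing tilts it 6 mm toward the ridge.
- thermometer: Food probe thermometer lying flat, 194 x 28 x 16 mm, 50 g: black body, then a thin steel probe. Origin: middle of its length, on its underside; x runs along it, the black body from x = +12 to +97 mm (28 mm wide, 16 mm high, take it across its width near x = +54 mm), the probe from there to x = -97 mm; z up.
- probe_tip (a point): Tip of the thermometer's probe.
- grip_end (a point): Other end of the thermometer, at the end of the black body.
- timer: White kitchen timer lying flat, 62 x 62 x 20 mm; bystander. Origin under its centre.
- flour_shaker: Flour shaker, 69 mm across, 102 mm high, in front of the soup warmer; bystander. Origin under its centre.
- steel_cup_a: Small steel cup, 68 mm across, 59 mm high, at the left; bystander. Origin under its centre.

How it is judged:
On the way, in this order (a step that is already met when the one before it is completed fails the run):
1. the lid has popped open (value of joint case_lid above 1.5 rad), for 0.2 s.
2. the thermometer lies in the case, let go, with the lid open (x of probe_tip in the frame of case between -0.058 and 0.058 m and y of probe_tip in the frame of case between -0.121 and 0.121 m and z of each of probe_tip, grip_end in the frame of case below 0.026 m and x of grip_end in the frame of case between -0.058 and 0.058 m and y of grip_end in the frame of case between -0.121 and 0.121 m and contact force between the fingers and thermometer below 0.1 N and linear speed of thermometer below 0.03 m/s), for 0.2 s.
At the end, for the whole second after the job is handed in: The lid is latched shut (within 0.02 rad) with the button sprung back (within 0.03 rad), and both ends of the thermometer lie inside the case's walls, the thermometer flat on the bottom and at rest (x of probe_tip in the frame of case between -0.058 and 0.058 m and y of probe_tip in the frame of case between -0.121 and 0.121 m and z of each of probe_tip, grip_end in the frame of case below 0.026 m and x of grip_end in the frame of case between -0.058 and 0.058 m and y of grip_end in the frame of case between -0.121 and 0.121 m and value of joint case_lid below 0.02 rad and value of joint latch below 0.03 rad and velocity of joint case_lid below 0.05 rad/s and linear speed of thermometer below 0.02 m/s); the robot touches nothing.
It fails at once if the button is pressed with more than 15 N (contact force between any of the fingers, the arm and latch above 15 N).
It fails at once if the lid is pressed with more than 25 N (contact force between any of the fingers, the arm and case_lid above 25 N).
It fails at once if the thermometer is dropped (falls freely faster than 0.6 m/s) (linear speed of thermometer above 0.6 m/s and contact force between the fingers and thermometer below 0.1 N).
It fails at once if another thing is moved by more than 20 mm (distance of any of timer, flour_shaker, steel_cup_a from where it was at the start of the episode above 0.02 m).
It also fails if it takes over 62 s, if anything falls off the work surface, if the arm or the gripper's body presses on something with over 40 N, if the wrist force passes 120 N, or if a joint passes its speed limit or range.

### The arm

A 6-joint arm with a two-finger parallel gripper is mounted at the origin on a cart in front of the work surface, level with it; the furniture and walls round the work are solid. World frame = base frame: x ahead of the robot, y to its left, z up, the work surface at z = 0. Lengths are in m, angles in rad, forces in N, time in s.
With the tool pointing down it reaches from about 0.225 to 0.875 m from the base axis. Payload 3.4 kg.
Tool frame: the origin (TCP) lies at the very end of the fingers, on their centre line; the grasp point (between the pads) lies 19 mm behind it; z points along the fingers, y is the line along which they close (so a half turn about z gives the same grasp; the last joint's range is limited). The gripper opens to 85 mm and grips with 20 to 120 N. Pads are 22 mm wide; open, the fingers measure 114 mm over their backs; the gripper's body (76 mm by 85 mm) begins 54 mm behind the grasp point. The pads swing forward as they close: fully open they stand 13 mm farther back than shut.
Start: joints at [-1.277, 0.276, 1.505, -0, 1.361, -0.121], TCP at [0.232, -0.526, 0.231] pointing down, gripper open.
Joint ranges: [-2.89, 2.89], [-0.75, 2.08], [0.22, 2.7], [-1.18, 4.32], [0.11, 2.71], [-2.7, 2.7]. Speed limits (rad/s): [2.57, 2.57, 3.14, 3.14, 3.14, 3.14].

### API

Orientations are given as a unit quaternion [w, x, y, z].
In Python, from rig import manip, get_image, camera_info gives the robot as it stands. The module is installed in compiled form; this text tells all that it offers.
- The arm moves only by the shell command python3 -m crank 'ROWS' [FORCE]. ROWS is a JSON object of lists of equal length, an entry for each row: "translation": the shift along the tool's x, y, z in mm, a list of three; "roll": the turn about the tool's z in rad; "fingers": the opening, from 0 (shut) to 1 (fully open). A call has 1 to 8 rows; each row shifts and turns the commanded pose from where the row before left it, along the tool's axes as they then stand; what a row does not reach is not made up. A row lasts 1/10 s, in which the tool goes at most 50 mm and 8.59 degrees, less where a joint would pass 70% of its speed; a pose out of reach is approached as far as the arm can. A call is refused whole if a number of a shift passes 50 or a number of a turn 0.15, either way. A call with a gripper value outside its range is refused whole. The fingers move at their own pace and stop on an object; FORCE is the grip in N (left out, the last holds). Time passes only in rows, so rows that do not move let the fingers close. It gives the time, the measured TCP pose, the force, the opening and the grip force at its end, in the units of the state.
- manip.get_state(): the state, without advancing time (a new reading comes with each control period).
- get_image(name): name is "scene" or "top" or "wrist"; returns the picture (480x640x3 uint8, blue, green, red); there is no depth.
- camera_info(name): a dict with "mtx" (3x3 intrinsics, pixels), "rvec" (rotation vector, rad) and "tvec" (3), from world to camera coordinates, as OpenCV has them. Camera axes: x right, y down, z forward; pixel columns grow to the right and rows downward; lengths in m; the calibration is good to about 2 mm. A picture is of the moment at which its call begins: read the wrist's pose just before it. camera_info takes no time and is no camera call; for the wrist camera it gives the pose at the moment of the call.
- manip.sign_off(): hands the job in; it is judged then, once.
The state is a dict: "clock": time; "qpos": joint angles; "qd": joint speeds; "effort": joint torques, N m; "position": TCP position; "ee_rot": TCP orientation; "contact_force": force on the tool from outside, world axes, zero at the start; "moment": the same for the moment, N m; "width": finger opening in m; "gripper_force": force on a finger pad.
Only numpy, scipy, OpenCV 4.12 (cv2) and the standard library are available. Lean on these libraries where they do the work, as an engineer would, in place of code of your own. Each camera call takes 0.05 s, during which the arm holds its last target. There are 200 camera calls.

## Working session

There is one attempt and no reset: what is moved stays moved. The work goes in short steps, Python scripts to look and compute and a shell command to move; the robot and the scene stay as the last step left them, time stands still between calls to the robot, and variables do not carry over. Pictures are saved under pics/ and viewed, at most 10 in all, crops included, and the job is handed in when it is done.

```bash
mkdir -p pics; python3 - <<'E'
from rig import manip,get_image,camera_info
import cv2
s=manip.get_state();print({k:s[k] for k in('clock','position','ee_rot','width','contact_force')})
for n in('top','scene'):
    cv2.imwrite(f'pics/{n}0.png',get_image(n)); c=camera_info(n);print(n,c)
E
```

```text
{'clock': 0.0, 'position': array([ 0.23155163, -0.52571474,  0.23041657]), 'ee_rot': array([-9.42031430e-04,  9.78572211e-01,  2.05901754e-01, -8.54641497e-05]), 'width': 0.08556088103491905, 'contact_force': array([-0.17775442, -0.05380295,  0.45157124])}
top {'mtx': array([[534.7882128 ,   0.        , 319.69195751],
       [  0.        , 534.7882128 , 247.91234803],
       [  0.        ,   0.        ,   1.        ]]), 'rvec': array([ 2.17425779, -2.12233513,  0.17412425]), 'tvec': array([-0.03938606,  0.54280398,  1.3296466 ])}
scene {'mtx': array([[438.72449607,   0.        , 315.28422495],
       [  0.        , 438.72449607, 232.94862787],
       [  0.        ,   0.        ,   1.        ]]), 'rvec': array([ 0.75820826, -2.47127234,  1.26532369]), 'tvec': array([0.42794476, 0.24624283, 0.74438589])}
```

View pics/top0.png

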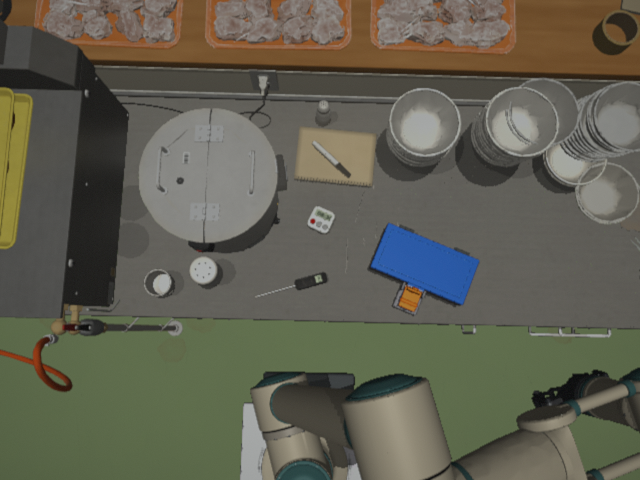

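View pics/scene0.png

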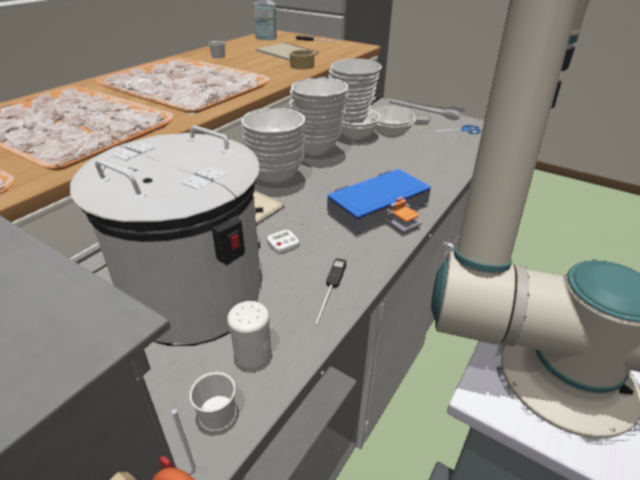

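The top view shows the blue lid centred near (425,264) with its orange button at (409,298) facing the robot. The thermometer runs from its tip at (256,297) to its end at (326,278). The timer is at (321,220), the shaker at (203,271) and the cup at (159,284). Next I fit the case pose from the blue silhouettes in both views.

```bash
cat > h.py <<'E'
import numpy as np,cv2
from rig import manip,get_image,camera_info
from scipy.spatial.transform import Rotation as R
def proj(c,P): return cv2.projectPoints(np.float64(P).reshape(-1,3),c['rvec'],c['tvec'],c['mtx'],None)[0][:,0]
def ray(c,uv,z):
    Rm=cv2.Rodrigues(c['rvec'])[0]; o=-Rm.T@c['tvec']
    d=Rm.T@np.linalg.inv(c['mtx'])@np.array([*uv,1.]); return o+d*(z-o[2])/d[2]
def pts(p,L):  # p=x,y,z,yaw
    L=np.float64(L).reshape(-1,3); return R.from_euler('z',p[3]).apply(L)+p[:3]
def tool():
    s=manip.get_state(); q=s['ee_rot']; return s,R.from_quat([q[1],q[2],q[3],q[0]])
E
python3 - <<'E'
from h import *
from scipy.optimize import minimize
box=[(x,y,z) for x in(-.062,.062) for y in(-.125,.125) for z in(.042,.050)]
V=[]
for n in('top','scene'):
    im=cv2.imread(f'pics/{n}0.png'); h=cv2.cvtColor(im,cv2.COLOR_BGR2HSV)
    m=cv2.inRange(h,(105,150,40),(125,255,255)); k,l,st,_=cv2.connectedComponentsWithStats(m)
    m=np.uint8(l==1+np.argmax(st[1:,4])); print(n,m.sum())
    hull=cv2.convexHull(cv2.findContours(m,0,2)[0][0]); V.append((camera_info(n),cv2.resize(m,None,fx=4,fy=4,interpolation=0),m))
def cost(p,per=False):
    o=[]
    for c,M,_ in V:
        q=cv2.convexHull(np.float32(proj(c,pts(p,box))*4+1.5)); r=np.zeros_like(M)
        cv2.fillConvexPoly(r,np.int32(np.round(q*16)),1,shift=4); o.append((r!=M).sum()/M.sum())
    return o if per else sum(o)
c=V[0][0]
P=ray(c,(425,264),.06); a=ray(c,(388,225),.06); b=ray(c,(478,262),.06); d=a-b
yaw=np.arctan2(d[1],d[0])-np.pi/2
best=None
for z in(.004,.011,.018):
    x0=np.array([P[0],P[1],z,yaw]); S=np.vstack([x0]+[x0+e for e in np.diag([.01,.01,.01,.1])])
    r=minimize(cost,x0,method='Nelder-Mead',options=dict(initial_simplex=S,xatol=1e-5,fatol=1e-5,maxiter=400))
    print(r.x.round(4),cost(r.x,True))
    if best is None or r.fun<best.fun: best=r
np.save('case.npy',best.x)
print('pad',pts(best.x,[-.106,0,.036]),proj(V[0][0],pts(best.x,[-.106,0,.036])))
for uv,z in(((256,297),.008),((326,278),.012),((321,220),.02),((203,271),.1)): print(uv,ray(c,uv,z).round(4))
t,e=ray(c,(256,297),.008),ray(c,(326,278),.012); print('len',np.linalg.norm(t-e),'yaw',np.arctan2(*(e-t)[1::-1]))
w=camera_info('wrist'); s,Rt=tool(); Rm=cv2.Rodrigues(w['rvec'])[0]; print('cam in tool',Rt.inv().apply(-Rm.T@w['tvec']-s['position']),(Rt.inv().as_matrix()@Rm.T).round(3),w['mtx'][0])
E
```

```text
top 4776
scene 2342
[ 0.5084 -0.2923  0.0085 -0.3771] [np.float64(0.031577156616415414), np.float64(0.13786293766011956)]
[ 0.509  -0.2912  0.0091 -0.3735] [np.float64(0.03012458123953099), np.float64(0.13770281810418447)]
[ 0.5084 -0.2921  0.0088 -0.3723] [np.float64(0.029915201005025125), np.float64(0.1379429974380871)]
pad [[ 0.41032828 -0.2525303   0.04507422]] [[408.15713301 302.12919242]]
(256, 297) [0.4161 0.1351 0.008 ]
(326, 278) [ 0.4694 -0.0447  0.012 ]
(321, 220) [ 0.6209 -0.0282  0.02  ]
(203, 271) [0.4708 0.2564 0.1   ]
len 0.18762341439769856 yaw -1.2826828001571802
cam in tool [ 0.06848544 -0.00125598 -0.14290061] [[ 0.    -0.962 -0.274]
 [ 1.     0.001 -0.   ]
 [ 0.    -0.274  0.962]] [378.43146258   0.         320.70171512]
```

Case pose: (0.509, -0.291), 9 mm foot height, yaw -0.37. I'll roll the tool to match, then move over the button.

```bash
python3 -m crank '{"translation":[[0,0,0],[0,0,0],[0,0,0],[0,0,0],[0,0,0],[0,0,0]],"roll":[-0.13,-0.13,-0.13,-0.13,-0.13,-0.13],"fingers":[0,0,0,0,0,0]}' 30
python3 -m crank '{"translation":[[40,8,8],[40,8,8],[40,8,10],[40,8,12],[40,8,12],[40,8,12],[40,8,14],[40,8,14]],"roll":[0,0,0,0,0,0,0,0],"fingers":[0,0,0,0,0,0,0,0]}'
python3 -m crank '{"translation":[[0,0,0],[0,0,0]],"roll":[0,0],"fingers":[0,0]}'
python3 - <<'E'
from h import *
s,Rt=tool(); w=camera_info('wrist'); im=get_image('wrist'); np.savez('w1.npz',**w); cv2.imwrite('pics/w1.png',im)
p=np.load('case.npy'); print(s['clock'],s['position'],Rt.as_matrix().round(3))
print(proj(w,pts(p,[[-.106,0,.036],[-.106,.018,.036],[-.106,-.018,.036],[-.062,.125,.05],[-.062,-.125,.05]])))
E
```

```text
clock: 0.7
position: [0.2316, -0.526, 0.2308]
ee_rot: [-0.001, 0.825, 0.565, 0.0]
contact_force: [0.6, 0.2, 0.2]
width: 0.0003
gripper_force: 0.0
clock: 1.5
position: [0.4093, -0.2506, 0.1407]
ee_rot: [0.0, 0.827, 0.562, 0.0]
contact_force: [1.1, 0.5, -0.6]
width: -0.0002
gripper_force: 0.0
clock: 1.7
position: [0.4088, -0.2514, 0.1409]
ee_rot: [-0.0, 0.826, 0.564, -0.0]
contact_force: [-0.4, -1.0, -0.3]
width: -0.0002
gripper_force: 0.0
1.7 [ 0.40876001 -0.25139335  0.14086862] [[ 0.365  0.931 -0.001]
 [ 0.931 -0.365  0.   ]
 [-0.    -0.001 -1.   ]]
[[326.18681053 249.578919  ]
 [326.31644827 222.78313499]
 [326.06221556 275.33237464]
 [410.45344247  31.38295788]
 [387.40080978 423.50146446]]
```

View pics/w1.png

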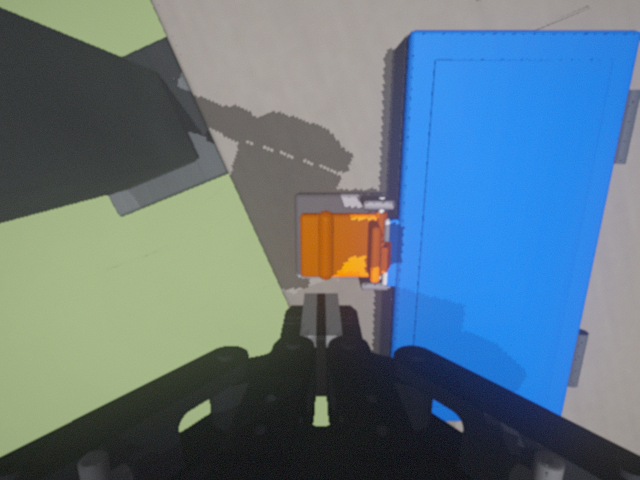

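The ridge appears at (326,245) and the near lid corner at (411,31), against predictions of (326,250) and (410,31), so the pose agrees to about 2 mm. Next I descend and press in small steps.

```bash
python3 -m crank '{"translation":[[1,1,16],[0,0,16],[0,0,16],[0,0,16],[0,0,16],[0,0,8],[0,0,0],[0,0,0]],"roll":[0,0,0,0,0,0,0,0],"fingers":[0,0,0,0,0,0,0,0]}'
python3 -m crank '{"translation":[[0,0,2],[0,0,2],[0,0,2],[0,0,1],[0,0,1],[0,0,0]],"roll":[0,0,0,0,0,0],"fingers":[0,0,0,0,0,0]}'
```

```text
clock: 2.55
position: [0.4102, -0.2526, 0.0538]
ee_rot: [0.001, 0.827, 0.562, 0.0]
contact_force: [0.5, 0.4, -0.8]
width: -0.0004
gripper_force: 0.0
clock: 3.15
position: [0.4101, -0.2515, 0.0454]
ee_rot: [0.0, 0.827, 0.563, -0.0]
contact_force: [-0.0, 0.3, 0.9]
width: -0.0003
gripper_force: 0.7
```

```bash
python3 -m crank '{"translation":[[0,0,1],[0,0,1],[0,0,0]],"roll":[0,0,0],"fingers":[0,0,0]}'
python3 -m crank '{"translation":[[0,0,1],[0,0,1],[0,0,0]],"roll":[0,0,0],"fingers":[0,0,0]}'
```

```text
clock: 3.45
position: [0.4096, -0.2513, 0.0433]
ee_rot: [-0.0, 0.827, 0.563, -0.0]
contact_force: [-1.7, 0.6, 4.2]
width: 0.0001
gripper_force: 1.7
clock: 3.75
position: [0.4095, -0.2513, 0.0411]
ee_rot: [-0.0, 0.827, 0.563, -0.0]
contact_force: [-2.8, 1.2, 4.8]
width: -0.0001
gripper_force: 1.8
```

```bash
python3 -m crank '{"translation":[[0,0,1],[0,0,0],[0,0,0]],"roll":[0,0,0],"fingers":[0,0,0]}'
python3 - <<'E'
from h import *
im=get_image('scene');cv2.imwrite('pics/s1.png',cv2.resize(im[100:300,280:480],None,fx=3,fy=3))
E
```

```text
clock: 4.05
position: [0.4104, -0.2517, 0.0402]
ee_rot: [0.0, 0.827, 0.562, 0.0]
contact_force: [-0.6, 1.2, 2.5]
width: -0.0005
gripper_force: 1.1
```

View pics/s1.png

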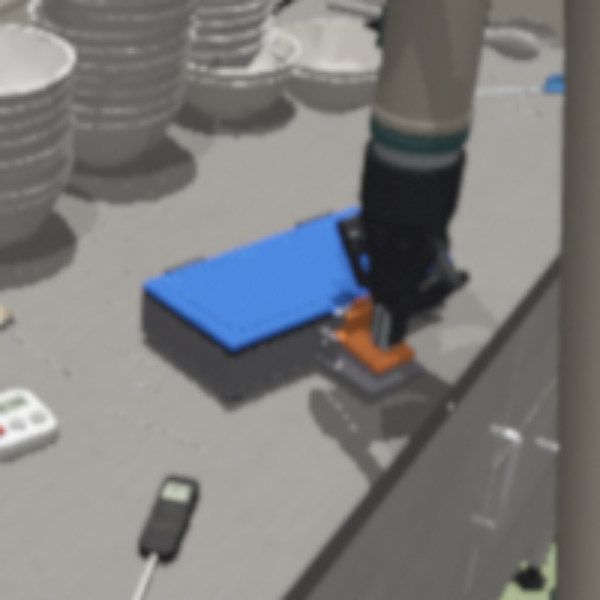

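The lid at (250,280) in this crop is still shut and the fingers are on the ridge. I'll press a little further.

```bash
python3 -m crank '{"translation":[[0,0,1],[0,0,0],[0,0,0]],"roll":[0,0,0],"fingers":[0,0,0]}'
python3 - <<'E'
from h import *
f=lambda im: int(cv2.inRange(cv2.cvtColor(im,cv2.COLOR_BGR2HSV),(105,150,40),(125,255,255)).sum()/255)
print(f(cv2.imread('pics/top0.png')),f(get_image('top')),manip.get_state()['contact_force'])
E
python3 -m crank '{"translation":[[0,0,0.6],[0,0,0],[0,0,0]],"roll":[0,0,0],"fingers":[0,0,0]}'
python3 - <<'E'
from h import *
f=lambda im: int(cv2.inRange(cv2.cvtColor(im,cv2.COLOR_BGR2HSV),(105,150,40),(125,255,255)).sum()/255)
print(f(get_image('top')),manip.get_state()['contact_force'])
E
```

```text
clock: 4.4
position: [0.4103, -0.2517, 0.0399]
ee_rot: [0.0, 0.827, 0.562, 0.0]
contact_force: [-4.3, 2.8, 10.1]
width: 0.0001
gripper_force: 2.1
4776 3038 [-3.77237794  1.61440871  9.54487793]
clock: 4.75
position: [0.4101, -0.2517, 0.0395]
ee_rot: [0.0, 0.827, 0.563, 0.0]
contact_force: [-4.7, 2.5, 9.8]
width: 0.0002
gripper_force: 2.3
3042 [-5.49403662  2.20770498  9.52639419]
```

```bash
python3 -m crank '{"translation":[[0,0,-3],[0,0,-15],[0,-10,-25],[0,-20,-30],[0,-20,-30],[0,0,-30],[0,0,0]],"roll":[0,0,0,0,0,0,0],"fingers":[0,0,0,0,0,0,0]}'
python3 - <<'E'
from h import *
cv2.imwrite('pics/s2.png',get_image('scene'))
E
```

```text
clock: 5.5
position: [0.3661, -0.2355, 0.1755]
ee_rot: [0.005, 0.827, 0.562, 0.001]
contact_force: [0.5, -0.2, 0.2]
width: -0.0001
gripper_force: 0.0
```

View pics/s2.png

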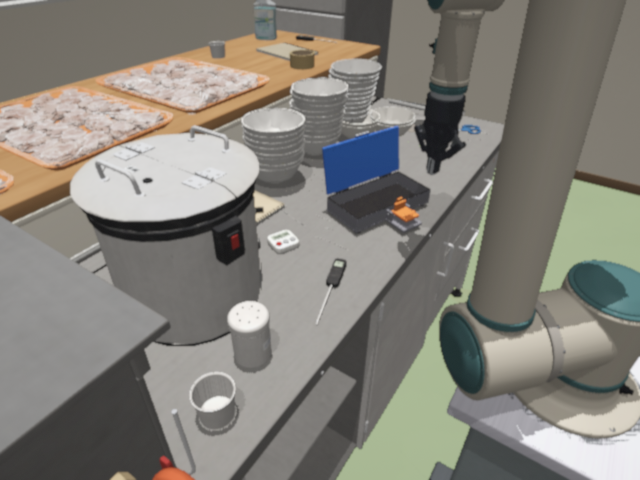

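The scene shows the lid standing fully open at (362,160) and the button sprung back at (404,213). The thermometer hasn't moved, so I go over it next.

```bash
python3 -m crank '{"translation":[[0,0,0],[0,0,0],[0,0,0],[0,0,0],[0,0,0]],"roll":[-0.132,-0.132,-0.132,-0.132,-0.132],"fingers":[0.7,0.7,0.7,0.7,0.7]}'
python3 -m crank '{"translation":[[24,19,4],[24,19,4],[24,19,6],[24,19,6],[24,19,6],[24,19,6],[24,19,6],[24,19,6]],"roll":[0,0,0,0,0,0,0,0],"fingers":[0.7,0.7,0.7,0.7,0.7,0.7,0.7,0.7]}'
python3 -m crank '{"translation":[[0,0,0],[0,0,0]],"roll":[0,0],"fingers":[0.7,0.7]}'
python3 - <<'E'
from h import *
s,Rt=tool(); w=camera_info('wrist'); im=get_image('wrist'); np.savez('w2.npz',**w); cv2.imwrite('pics/w2.png',im)
print(s['clock'],s['position'],Rt.as_matrix().round(3)); print(proj(w,[[.4161,.1351,.008],[.4694,-.0447,.012]]))
E
```

```text
clock: 6.05
position: [0.3635, -0.233, 0.1701]
ee_rot: [-0.001, 0.598, 0.802, 0.0]
contact_force: [0.1, -0.0, -0.3]
width: 0.0598
gripper_force: 0.0
clock: 6.85
position: [0.4558, -0.0049, 0.1259]
ee_rot: [-0.001, 0.6, 0.8, -0.0]
contact_force: [0.3, -0.0, -0.2]
width: 0.0602
gripper_force: 0.0
clock: 7.05
position: [0.4553, -0.0059, 0.1263]
ee_rot: [-0.001, 0.599, 0.801, -0.001]
contact_force: [-0.3, -0.3, -0.2]
width: 0.06
gripper_force: 0.0
7.05 [ 0.45525096 -0.00587127  0.12628637] [[-0.282  0.959 -0.002]
 [ 0.959  0.282 -0.   ]
 [ 0.001 -0.002 -1.   ]]
[[326.65584919   9.63732215]
 [326.0467484  297.0246813 ]]
```

View pics/w2.png

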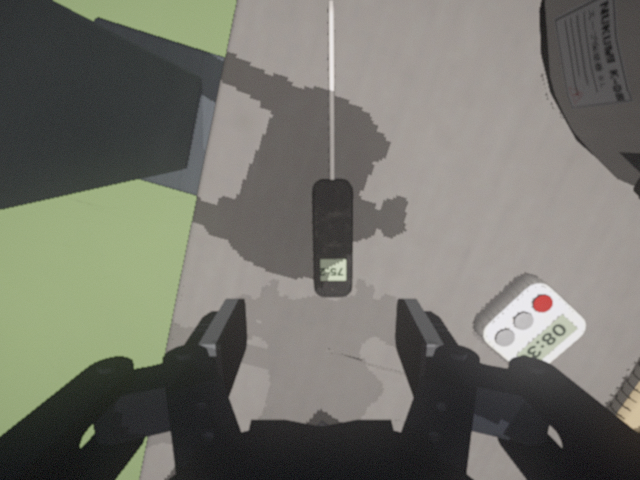

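The body spans columns 312–353 and rows 179–296, and the probe runs straight up column 331. I'll convert those to tool coordinates.

```bash
python3 - <<'E'
from h import *
w=dict(np.load('w2.npz')); s,Rt=tool()
for uv,z in(((332.5,179),.014),((333,296),.013),((331.5,5),.008),((312,240),.014),((353,240),.014)):
    P=ray(w,uv,z); print(uv,P.round(4),(Rt.inv().apply(P-s['position'])*1e3).round(1))
E
```

```text
(332.5, 179) [0.4489 0.0389 0.014 ] [ 45.4   6.8 112.7]
(333, 296) [ 0.4739 -0.0421  0.013 ] [-39.4   8.1 113.7]
(331.5, 5) [0.4182 0.1383 0.008 ] [149.3   5.3 118.7]
(312, 240) [ 0.4474 -0.0054  0.014 ] [  3.2  -7.  112.7]
(353, 240) [0.4748 0.0027 0.014 ] [  3.2  21.6 112.7]
```

```bash
python3 -m crank '{"translation":[[3,7,20],[0,0,25],[0,0,25],[0,0,20],[0,0,15],[0,0,10],[0,0,5],[0,0,0]],"roll":[-0.015,0,0,0,0,0,0,0],"fingers":[0.55,0.55,0.55,0.55,0.55,0.55,0.55,0.55]}'
python3 -m crank '{"translation":[[0,0,3],[0,0,0],[0,0,0],[0,0,0],[0,0,0],[0,0,0],[0,0,0]],"roll":[0,0,0,0,0,0,0],"fingers":[0.55,0.55,0.2,0.2,0.2,0.2,0.2]}' 25
```

```text
clock: 7.9
position: [0.4613, -0.002, 0.0074]
ee_rot: [-0.0, 0.594, 0.804, -0.0]
contact_force: [0.2, 0.0, -0.2]
width: 0.0471
gripper_force: 0.0
clock: 8.6
position: [0.462, -0.0015, 0.0052]
ee_rot: [0.001, 0.594, 0.805, 0.0]
contact_force: [-0.8, 0.8, 6.3]
width: 0.0273
gripper_force: 25.4
```

```bash
python3 -m crank '{"translation":[[0,0,-5],[0,0,-15],[0,0,-25],[0,0,-25],[0,0,-20],[0,0,-10],[0,0,0]],"roll":[0,0,0.1,0.14,0.14,0.14,0.15],"fingers":[0.2,0.2,0.2,0.2,0.2,0.2,0.2]}'
python3 -m crank '{"translation":[[-15,8,0],[-25,12,0],[-30,14,0],[-30,14,0],[-30,14,0],[-30,14,0]],"roll":[0,0,0,0,0,0],"fingers":[0.2,0.2,0.2,0.2,0.2,0.2]}'
python3 -m crank '{"translation":[[-30,14,0],[-30,14,0],[-30,14,0],[-30,14,0],[-20,10,0],[-7,4,0],[0,0,0],[0,0,0]],"roll":[0,0,0,0,0,0,0,0],"fingers":[0.2,0.2,0.2,0.2,0.2,0.2,0.2,0.2]}'
python3 - <<'E'
from h import *
s,Rt=tool(); w=camera_info('wrist'); im=get_image('wrist'); np.savez('w3.npz',**w); cv2.imwrite('pics/w3.png',im)
p=np.load('case.npy'); q=R.from_euler('z',-p[3]); print(q.apply(s['position']-p[:3]),q.apply(Rt.as_matrix()[:,0]))
print(proj(w,pts(p,[[-.062,.125,.04],[.062,.125,.04],[-.058,.121,.004],[.058,.121,.004],[0,.121,.004]])))
E
```

```text
clock: 9.3
position: [0.4626, -0.0016, 0.1064]
ee_rot: [0.001, 0.827, 0.562, 0.001]
contact_force: [-0.9, -0.4, -0.5]
width: 0.027
gripper_force: 24.8
clock: 9.9
position: [0.474, -0.1793, 0.1046]
ee_rot: [-0.0, 0.825, 0.565, -0.0]
contact_force: [0.3, -0.0, -0.4]
width: 0.0275
gripper_force: 24.8
clock: 10.7
position: [0.4858, -0.339, 0.1044]
ee_rot: [-0.001, 0.825, 0.565, 0.0]
contact_force: [0.8, 0.6, -0.7]
width: 0.0271
gripper_force: 24.8
[-0.00414446 -0.05300088  0.09531058] [-0.00271385  0.99999557  0.00122131]
[[ 190.306084   -126.01535772]
 [ 481.4094     -125.04636856]
 [ 221.68924686  -69.91713087]
 [ 444.60641978  -69.17434938]
 [ 333.14707489  -69.54574265]]
```

View pics/w3.png

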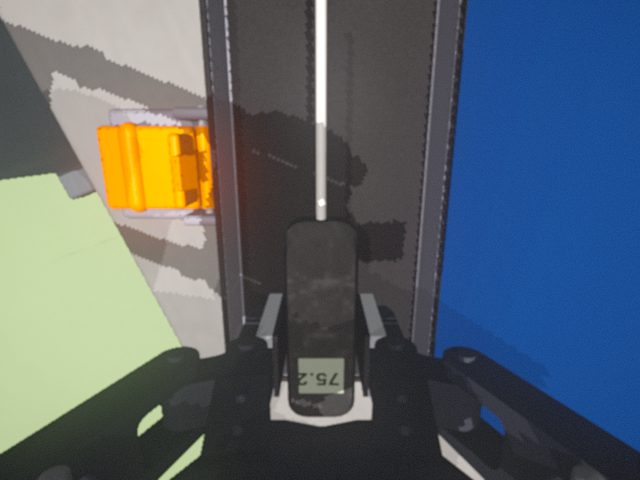

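The thermometer is parallel to the walls (inner edges near columns 232 and 428) and centred at column 320, with the body at rows 220–415. I lower it now.

```bash
python3 -m crank '{"translation":[[0,0,8],[0,0,15],[0,0,15],[0,0,15],[0,0,12],[0,0,8],[0,0,5],[0,0,0]],"roll":[0,0,0,0,0,0,0,0],"fingers":[0.2,0.2,0.2,0.2,0.2,0.2,0.2,0.2]}'
python3 -m crank '{"translation":[[0,0,2],[0,0,2],[0,0,1],[0,0,0]],"roll":[0,0,0,0],"fingers":[0.2,0.2,0.2,0.2]}'
```

```text
clock: 11.55
position: [0.4861, -0.3402, 0.0261]
ee_rot: [-0.0, 0.825, 0.565, -0.0]
contact_force: [0.1, -0.3, -0.2]
width: 0.0276
gripper_force: 24.8
clock: 11.95
position: [0.4863, -0.3406, 0.0218]
ee_rot: [0.0, 0.825, 0.565, 0.0]
contact_force: [-0.1, 0.4, -0.4]
width: 0.0274
gripper_force: 24.8
```

```bash
python3 -m crank '{"translation":[[0,0,1],[0,0,1],[0,0,0]],"roll":[0,0,0],"fingers":[0.2,0.2,0.2]}'
python3 -m crank '{"translation":[[0,0,1],[0,0,0],[0,0,0]],"roll":[0,0,0],"fingers":[0.2,0.2,0.2]}'
```

```text
clock: 12.25
position: [0.4863, -0.3405, 0.0196]
ee_rot: [-0.0, 0.825, 0.565, -0.0]
contact_force: [-0.3, 0.2, -0.4]
width: 0.027
gripper_force: 24.8
clock: 12.55
position: [0.4864, -0.3406, 0.0188]
ee_rot: [0.0, 0.825, 0.565, 0.0]
contact_force: [-0.5, -0.7, 0.5]
width: 0.0274
gripper_force: 24.8
```

```bash
python3 -m crank '{"translation":[[0,0,0.7],[0,0,0],[0,0,0]],"roll":[0,0,0],"fingers":[0.2,0.2,0.2]}'
python3 -m crank '{"translation":[[0,0,0.7],[0,0,0],[0,0,0]],"roll":[0,0,0],"fingers":[0.2,0.2,0.2]}'
```

```text
clock: 12.85
position: [0.4864, -0.3406, 0.0188]
ee_rot: [0.0, 0.825, 0.565, 0.0]
contact_force: [-1.3, 1.2, 5.3]
width: 0.0275
gripper_force: 25.5
clock: 13.15
position: [0.4864, -0.3406, 0.0187]
ee_rot: [0.0, 0.825, 0.565, 0.0]
contact_force: [-2.7, 1.4, 10.1]
width: 0.0273
gripper_force: 25.9
```

Contact with the floor. I release and back straight up.

```bash
python3 -m crank '{"translation":[[0,0,-1],[0,0,0],[0,0,0],[0,0,0],[0,0,0],[0,0,0]],"roll":[0,0,0,0,0,0],"fingers":[0.35,0.4,0.5,0.55,0.55,0.55]}'
python3 -m crank '{"translation":[[0,0,-5],[0,0,-15],[0,0,-25],[0,0,-25],[0,0,-25],[0,0,-25],[0,0,0],[0,0,0]],"roll":[0,0,0,0,0,0,0,0],"fingers":[0.55,0.55,0.55,0.55,0.55,0.55,0.55,0.55]}'
python3 - <<'E'
from h import *
s,Rt=tool(); w=camera_info('wrist'); im=get_image('wrist'); np.savez('w4.npz',**w); cv2.imwrite('pics/w4.png',im)
E
```

```text
clock: 13.75
position: [0.4863, -0.3405, 0.0181]
ee_rot: [-0.0, 0.825, 0.565, -0.0]
contact_force: [-0.0, -0.2, 0.1]
width: 0.0466
gripper_force: 0.0
clock: 14.55
position: [0.4864, -0.3406, 0.1388]
ee_rot: [0.001, 0.825, 0.565, 0.0]
contact_force: [0.1, 0.0, -0.4]
width: 0.047
gripper_force: 0.0
```

View pics/w4.png

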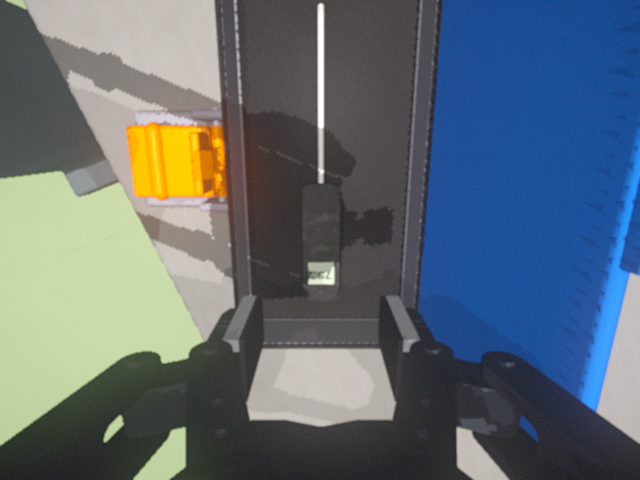

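The thermometer lies flat inside, tip at (320,5) and body end at row 300, clear of all four walls. Next I go over the open lid and behind it with shut fingers.

```bash
python3 -m crank '{"translation":[[0,0,-25],[0,0,-25],[0,0,-25],[18,30,0],[18,33,0],[17,33,0],[0,33,0],[0,0,0]],"roll":[0,0,0,0,0,0,0,0],"fingers":[0,0,0,0,0,0,0,0]}' 20
python3 -m crank '{"translation":[[0,0,0],[0,0,15],[0,0,15],[0,0,14],[0,0,5],[0,0,0]],"roll":[0,0,0,0,0,0],"fingers":[0,0,0,0,0,0]}'
python3 - <<'E'
from h import *
s,Rt=tool(); p=np.load('case.npy'); print(R.from_euler('z',-p[3]).apply(s['position']-p[:3]))
cv2.imwrite('pics/s3.png',get_image('scene')[60:300,240:560])
E
```

```text
clock: 15.4
position: [0.6288, -0.3382, 0.2097]
ee_rot: [-0.001, 0.825, 0.565, -0.0]
contact_force: [-0.6, 1.0, -0.8]
width: 0.0001
gripper_force: 0.0
clock: 16.0
position: [0.6246, -0.3376, 0.1632]
ee_rot: [-0.001, 0.826, 0.564, -0.001]
contact_force: [-0.1, 0.9, 0.1]
width: -0.0004
gripper_force: 0.0
[ 0.12453641 -0.00097323  0.15409518]
```

View pics/s3.png

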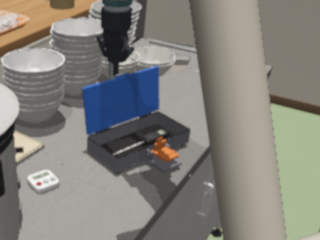

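The fingers sit behind the lid's upper edge at (115,70) in the crop, and the thermometer is in the tray. I start pulling the lid forward.

```bash
python3 -m crank '{"translation":[[0,-8,0],[0,-8,0],[0,-6,0],[0,-6,0],[0,-6,0],[0,-5,0],[0,-5,0]],"roll":[0,0,0,0,0,0,0],"fingers":[0,0,0,0,0,0,0]}'
python3 -m crank '{"translation":[[0,-10,0],[0,-10,1],[0,-9,2],[0,-9,2]],"roll":[0,0,0,0],"fingers":[0,0,0,0]}'
python3 - <<'E'
from h import *
s,Rt=tool(); p=np.load('case.npy'); print(R.from_euler('z',-p[3]).apply(s['position']-p[:3]))
E
```

```text
clock: 16.75
position: [0.5846, -0.3219, 0.1646]
ee_rot: [0.0, 0.825, 0.565, 0.0]
contact_force: [1.9, -1.4, 0.8]
width: 0.0004
gripper_force: 0.7
clock: 17.15
position: [0.5484, -0.3078, 0.1592]
ee_rot: [0.0, 0.825, 0.565, -0.0]
contact_force: [2.2, -0.5, -0.4]
width: 0.0001
gripper_force: 0.9
[ 0.04276626 -0.00106512  0.15012754]
```

```bash
python3 -m crank '{"translation":[[0,-9,3.5],[0,-9,4],[0,-8,5],[0,-8,5.5],[0,-7,6.5],[0,-7,6.5],[0,-6,7.5],[0,-5.5,7.5]],"roll":[0,0,0,0,0,0,0,0],"fingers":[0,0,0,0,0,0,0,0]}'
python3 -m crank '{"translation":[[0,-4.5,8.5],[0,-4,8.5],[0,-3,9],[0,-2.5,7],[0,0,0]],"roll":[0,0,0,0,0],"fingers":[0,0,0,0,0]}'
python3 - <<'E'
from h import *
s,Rt=tool(); p=np.load('case.npy'); print(R.from_euler('z',-p[3]).apply(s['position']-p[:3]))
E
```

```text
clock: 17.95
position: [0.493, -0.2862, 0.1126]
ee_rot: [-0.0, 0.825, 0.565, -0.0]
contact_force: [0.8, 0.9, 3.1]
width: -0.0002
gripper_force: 1.4
clock: 18.45
position: [0.4803, -0.2812, 0.0791]
ee_rot: [-0.001, 0.825, 0.565, -0.0]
contact_force: [-2.2, 0.1, 3.1]
width: 0.0002
gripper_force: 1.3
[-0.03043688 -0.00112903  0.06999842]
```

```bash
python3 -m crank '{"translation":[[0,-1,4],[0,0,4],[0,0,3],[0,0,2],[0,0,0]],"roll":[0,0,0,0,0],"fingers":[0,0,0,0,0]}'
python3 -m crank '{"translation":[[0,0,2],[0,0,1],[0,0,0],[0,0,0]],"roll":[0,0,0,0],"fingers":[0,0,0,0]}'
```

```text
clock: 18.95
position: [0.4791, -0.2808, 0.0673]
ee_rot: [-0.001, 0.825, 0.565, -0.001]
contact_force: [-3.7, 1.2, 5.0]
width: -0.0002
gripper_force: 2.4
clock: 19.35
position: [0.4789, -0.2807, 0.0648]
ee_rot: [-0.001, 0.825, 0.565, -0.001]
contact_force: [-4.1, 1.9, 8.1]
width: -0.0001
gripper_force: 4.2
```

```bash
python3 -m crank '{"translation":[[0,0,1],[0,0,1],[0,0,0],[0,0,0]],"roll":[0,0,0,0],"fingers":[0,0,0,0]}'
```

```text
clock: 19.75
position: [0.4789, -0.2807, 0.063]
ee_rot: [-0.001, 0.825, 0.565, -0.001]
contact_force: [-4.1, 0.7, 9.5]
width: 0.0001
gripper_force: 4.7
```

```bash
python3 -m crank '{"translation":[[0,0,1],[0,0,0],[0,0,0]],"roll":[0,0,0],"fingers":[0,0,0]}'
python3 -m crank '{"translation":[[0,0,1],[0,0,0],[0,0,0]],"roll":[0,0,0],"fingers":[0,0,0]}'
```

```text
clock: 20.05
position: [0.4788, -0.2807, 0.0616]
ee_rot: [-0.001, 0.825, 0.565, -0.001]
contact_force: [-3.7, 0.8, 7.4]
width: 0.0001
gripper_force: 3.7
clock: 20.35
position: [0.4803, -0.2813, 0.06]
ee_rot: [0.0, 0.825, 0.565, 0.0]
contact_force: [0.2, 0.4, -0.9]
width: -0.0001
gripper_force: 0.0
```

```bash
python3 -m crank '{"translation":[[0,0,0.7],[0,0,0],[0,0,0]],"roll":[0,0,0],"fingers":[0,0,0]}'
```

```text
clock: 20.65
position: [0.4803, -0.2814, 0.0598]
ee_rot: [0.0, 0.825, 0.565, 0.0]
contact_force: [0.3, 0.4, 2.4]
width: 0.0002
gripper_force: 1.0
```

The force fell to zero near z = 0.060, so the catch has snapped in. I back off and check.

```bash
python3 -m crank '{"translation":[[0,0,-3],[0,0,-15],[0,0,-30],[0,0,-40],[0,0,-40],[0,-40,-20],[0,-40,0],[0,0,0]],"roll":[0,0,0,0,0,0,0,0],"fingers":[0,0,0,0,0,0,0,0]}'
python3 -m crank '{"translation":[[0,0,0],[0,0,0],[0,0,0],[0,0,0],[0,0,0]],"roll":[0,0,0,0,0],"fingers":[0,0,0,0,0]}'
python3 - <<'E'
from h import *
cv2.imwrite('pics/s4.png',get_image('scene'))
E
```

```text
clock: 21.45
position: [0.4007, -0.2493, 0.208]
ee_rot: [-0.002, 0.826, 0.564, -0.001]
contact_force: [-0.4, -0.3, 0.1]
width: -0.0003
gripper_force: 0.0
clock: 21.95
position: [0.4058, -0.2524, 0.2072]
ee_rot: [-0.0, 0.825, 0.565, -0.0]
contact_force: [0.4, 1.0, 1.1]
width: 0.0
gripper_force: 0.0
```

View pics/s4.png

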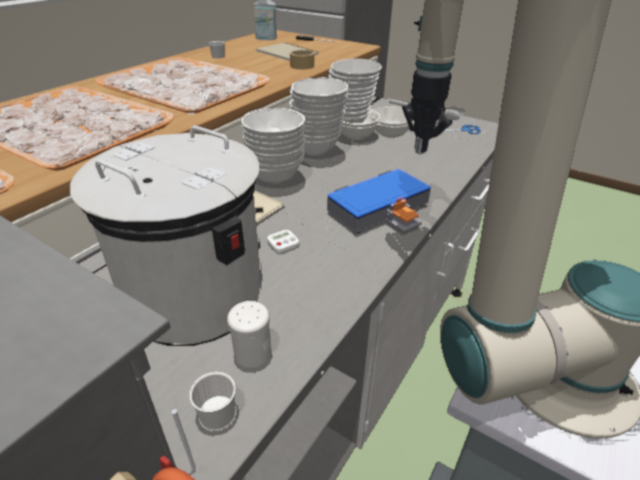

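The lid lies flat and shut at (380,193), exactly as at the start, and the bystanders haven't moved. I'm handing the job in.

```bash
python3 -c "
from rig import manip
print(manip.sign_off())"
```

```text
the job is handed in; nothing more can be done
None
```

The job is handed in at about 22 s of the 62 s allowed: the thermometer lies flat inside the case, the lid snapped shut and stayed shut, the other things look unmoved, and peak readings were about 10 N on both the button and the lid; no verdict came back.

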